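Third hand for the last side of a wooden tray

ROBOT

A 6-joint arm with a two-finger parallel gripper is mounted at the origin on the work surface. World frame = base frame: x ahead of the robot, y to its left, z up, the work surface at z = 0. Lengths are in m, angles in rad, forces in N, time in s.
With the tool pointing down it reaches from about 0.25 to 0.725 m from the base axis. Payload 4 kg.
Tool frame: the origin (TCP) lies midway between the tips of the shut fingers; the grasp point (between the pads) lies 19 mm behind it (bot.grip_point_offset is the distance from the TCP to the grasp point, in m); z points along the fingers, y is the line along which they close (so a half turn about z gives the same grasp; the last joint's range is limited). The gripper opens to 85 mm and grips with 20 to 120 N. Pads are 22 mm wide; open, the fingers measure 114 mm over their backs; the gripper's body (76 mm by 85 mm) begins 54 mm behind the grasp point. The pads swing forward as they close: fully open they stand 13 mm farther back than shut.
Start: joints at [1.306, 0.241, 0.005, 1.335, 0, 1.571], TCP at [0.131, 0.483, 0.231] pointing down, gripper open.
Joint ranges: [-2.72, 2.72], [-1.05, 1.87], [-1.09, 1.28], [-1.99, 2.15], [-1.42, 1.44], [-3.14, 3.14]. Speed limits (rad/s): [2.79, 2.79, 3.14, 3.14, 3.14, 3.14].

INTERFACE

Orientations are given as a unit quaternion [x, y, z, w].
In Python, from workcell import bot gives the robot as it stands.
- The arm moves only by the tool step_arm, never from a script. Its argument "targets" is text: rows parted by semicolons, each of 7 numbers parted by spaces: the opening, from -1 (shut) to 1 (fully open), so that 0 is half open, then the shift along the world's x, y, z normalised to -1 to 1, where 1 is 0.5 m, then the turn, a rotation vector about the world's x, y, z normalised to -1 to 1, where 1 is pi/4 rad. In form: gripper x y z wx wy wz; .... A call has 1 to 10 rows; each row is the pose to reach, as a shift and turn from the pose commanded when the call began; what a row does not reach only later rows make up. A row lasts 1/12 s, in which the tool goes at most 41.7 mm and 7.16 degrees, less where a joint would pass 70% of its speed; a pose out of reach is approached as far as the arm can. A call with a number of a shift or a turn outside -1 to 1 is refused whole. A call with a gripper value outside its range is refused whole. The fingers move at their own pace and stop on an object; the grip force is fixed at half the most. Time passes only in rows, so rows that repeat a pose let the fingers close. It gives the time, the measured TCP pose, the force, the opening and the grip force at its end, in the units of the state.
- bot.get_obs(): the state, without advancing time (a new reading comes with each control period).
- bot.camera(name): name is "scene" or "side" or "wrist"; returns the picture (480x640x3 uint8, red, green, blue); there is no depth.
- bot.camera_info(name): a dict with "vertical_fov" (degrees; the focal length in pixels is half the picture's height over the tangent of half this angle, whatever the lens; pixels are square), "cx", "cy" (the principal point, pixels), "pose" (4x4, takes a point from camera to world coordinates). Camera axes: x right, y up, looking along -z (the intrinsics and any distortion apply to the point x, -y, -z); pixel columns grow to the right and rows downward; lengths in m; the calibration is good to about 2 mm. A picture is of the moment at which its call begins: read the wrist's pose just before it. camera_info takes no time and is no camera call; for the wrist camera it gives the pose at the moment of the call.
- bot.job_done(): hands the job in; it is judged then, once.
The state is a dict: "clock": time; "joint_pos": joint angles; "joint_vel": joint speeds; "tau": joint torques, N m; "eef_pos": TCP position; "tool_rot": TCP orientation; "ft_force": force on the tool from outside, world axes, zero at the start; "ft_torque": the same for the moment, N m; "grip_width": finger opening in m; "grasp_force": force on a finger pad.
Only numpy, scipy, OpenCV 4.12 (cv2) and the standard library are available. Lean on these libraries where they do the work, as an engineer would, in place of code of your own. Each camera call takes 0.05 s, during which the arm holds its last target. There are 200 camera calls.

TASK

The small wooden tray on the assembly board still lacks its front side. Take the loose side piece that is as long as the tray is wide, gently stand it upright on the board across the tray's open end with its ends flush with the tray's outer walls, and push piece and tray together until the tray's back is fully home against the fence. Then keep the piece pressed there with a steady push of about 10 N for a colleague to screw it on: finish while still holding and pressing, and leave the other things on the table where they are.

Things in the scene. Friction and masses are not known exactly. Their poses are not given: they have to be found in the camera images.
- front_mid (a point): Centre (half-way up) of the loose front side: plain beech strip 200 long, 12 thick, 40 mm high, about 70 g, two small dark holes near each end. It stands on its long edge on the table (bottom at z = 0), left or right of the assembly board. y axis along its length, x through its thickness, z up; faces and ends are alike, so a half turn does not matter.
- divider: A similar but smaller beech strip on the other side of the board: 150 long, 12 thick, 30 mm high, no holes. Not wanted now, leave it. Origin at the middle of its underside, y along its length.
- tray_open_end (a point): Point on the tray in the plane of its side walls' front ends, half-way across, 20 mm above its underside. x points to the tray's back (to the fence), y across, z up. The front side's centre belongs at x = -6 mm, y = 0, z = 0 from here. Starts 8 to 25 mm short of its home place and up to 2 degrees askew to the fence.
- tray: The tray, loose on the assembly board, about 0.4 kg; slides on the smooth board at 1 to 2 N. Without the missing front it is 170 mm from open end to outer back, 200 wide outside; three walls 12 thick, 40 mm high; 9 mm plywood floor at the very bottom. Origin at the middle of its underside, axes as its open-end point, which is at (-85, 0, 20) mm.
- fence_face (a point): Middle of the front face of the fence, 15 mm above the board's top. x points straight into the fence (pushing direction), y along it, z up. Rigid, fixed beech batten 240 long, 30 wide, 30 mm high on the board's far edge. When the tray is home its open-end point is 170 mm in front of this face.
- jig: The assembly board: fixed, white-faced, 270 (x) x 260 (y) mm, 12 mm thick, its top at z = 12 mm; tray and front side stand on this top. It carries the fence; turned by up to 0.3 rad. Origin at the middle of its underside; the fence face lies 105 mm ahead (+x), the board's near edge 135 mm behind.
Things that resemble listed ones, but are neither listed nor needed, are in the scene too. What is shaped like the part that bears front_mid but orange is not meant.

How it is judged:
By the outcome, as a careful person would: the job done as asked, in the order asked, and still so for the second after the job is handed in, while the arm keeps its last pose, push and grip.
It also fails if it takes over 48 s, if anything falls off the work surface, if the arm or the gripper's body presses on something with over 40 N, if the wrist force passes 120 N, or if a joint passes its speed limit or range.

## Working session

There is one attempt and no reset: what is moved stays moved. The work goes in short steps, Python scripts to look and compute and a tool call to move; the robot and the scene stay as the last step left them, time stands still between calls to the robot, and variables do not carry over. Pictures are saved under pics/ and viewed, at most 10 in all, crops included, and the job is handed in when it is done.

Besides the shell and the picture viewer there is one more tool, called after "Emit:" by a JSON object that holds its "op" and its "data", one argument or row to a line. step_arm: Moves the arm, as the interface text tells. Scaled input: -1 to 1 covers 0.5 m each way for a shift and pi/4 rad each way for a turn. Its arguments: {"type":"object","properties":{"targets":{"type":"string"}},"required":["targets"]}

```bash
mkdir -p pics; ls; python3 - <<'E'
from workcell import bot
import cv2,numpy as np
np.set_printoptions(precision=4,suppress=True)
for n in ("scene","side"):
    im=bot.camera(n); cv2.imwrite(f"pics/{n}0.png",im[:,:,::-1])
for n in ("scene","side","wrist"):
    i=bot.camera_info(n); print(n,i)
o=bot.get_obs(); print(o)
E
```

```text
pics
scene {'vertical_fov': 54.198743185879636, 'cx': 323.7979641893284, 'cy': 234.27811389250041, 'pose': array([[-0.8745, -0.3242,  0.3607,  0.8142],
       [ 0.4845, -0.551 ,  0.6794,  0.5207],
       [-0.0215,  0.769 ,  0.6389,  0.5811],
       [ 0.    ,  0.    ,  0.    ,  1.    ]])}
side {'vertical_fov': 54.70244621225459, 'cx': 312.24783600688056, 'cy': 234.65983705970942, 'pose': array([[ 0.9986,  0.0399, -0.0355,  0.4758],
       [-0.0528,  0.6325, -0.7728, -0.7309],
       [-0.0084,  0.7735,  0.6337,  0.6807],
       [ 0.    ,  0.    ,  0.    ,  1.    ]])}
wrist {'vertical_fov': 71.42971303312864, 'cx': 325.2045035497073, 'cy': 235.0650558033501, 'pose': array([[ 0.2616, -0.9178, -0.2988,  0.0542],
       [ 0.9652,  0.248 ,  0.0833,  0.5039],
       [-0.0024, -0.3101,  0.9507,  0.3741],
       [ 0.    ,  0.    ,  0.    ,  1.    ]])}
{'clock': 0.1, 'joint_pos': array([1.306 , 0.2413, 0.0038, 1.3352, 0.    , 1.5708]), 'joint_vel': array([ 0.0009, -0.0015,  0.0049, -0.0006,  0.0007, -0.0001]), 'tau': array([ -0.0001, -37.3138,  25.301 ,   0.0109,  -0.    ,  -0.    ]), 'eef_pos': array([0.1307, 0.482 , 0.2305]), 'tool_rot': array([ 0.132 ,  0.9912, -0.0009, -0.0001]), 'ft_force': array([-1.0119,  0.4523, -0.5969]), 'ft_torque': array([ 0.0607, -0.004 ,  0.0208]), 'grasp_force': 0.0, 'grip_width': 0.0856172326408659}
```

View pics/scene0.png

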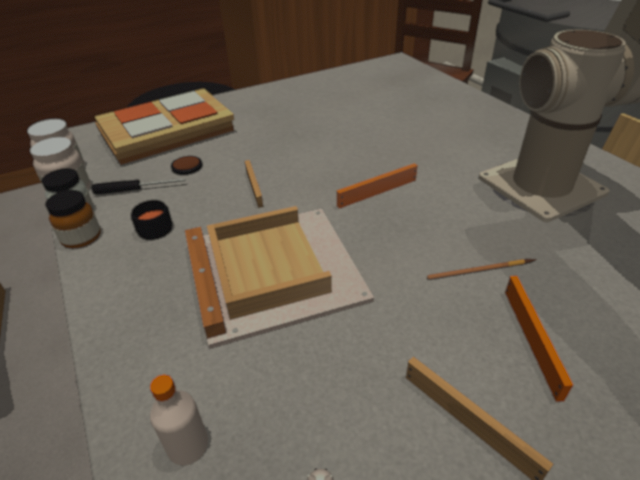

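View pics/side0.png

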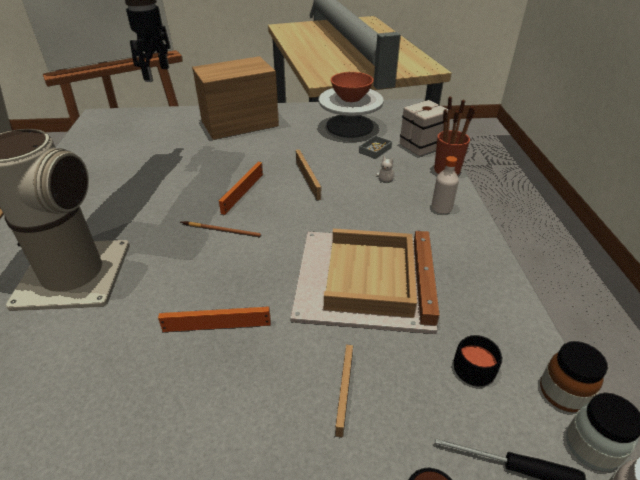

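Scene camera: the plain beech strips are the long one at (475,415), with the side view showing it at (307,174), and the short one at (254,183), side view (345,390). The two orange strips are at (378,185) and (537,338) and are excluded by colour. The long beech strip fits front_mid, and the short one should be the divider. I'll confirm this in an enlarged crop.

```bash
python3 - <<'E'
import cv2,numpy as np
a=cv2.imread("pics/scene0.png");b=cv2.imread("pics/side0.png")
def crop(im,x,y,w,h): return cv2.resize(im[y:y+h,x:x+w],(400,300),interpolation=cv2.INTER_CUBIC)
c=np.vstack([np.hstack([crop(a,395,350,160,120),crop(b,260,130,100,75)]),np.hstack([crop(a,180,195,200,150),crop(b,286,220,160,120)])])
cv2.imwrite("pics/comp.png",c)
E
cat > h.py <<'E'
from workcell import bot
import cv2,numpy as np
from scipy.spatial.transform import Rotation as R
np.set_printoptions(precision=4,suppress=True)
def ray(info,uv):
    f=240/np.tan(np.radians(info["vertical_fov"])/2); P=info["pose"]
    d=np.array([(uv[0]-info["cx"])/f,-(uv[1]-info["cy"])/f,-1.])
    return P[:3,3],P[:3,:3]@d
def onz(info,uv,z):
    o,d=ray(info,uv); return o+d*(z-o[2])/d[2]
def tri(*obs):
    A=np.zeros((3,3));b=np.zeros(3);L=[]
    for i,uv in obs:
        o,d=ray(i,uv);d=d/np.linalg.norm(d);M=np.eye(3)-np.outer(d,d);A+=M;b+=M@o;L.append(M)
    p=np.linalg.solve(A,b);return p,[np.linalg.norm(M@(p-ray(i,uv)[0]))*1e3 for M,(i,uv) in zip(L,obs)]
E
```

```text
(no output)
```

View pics/comp.png

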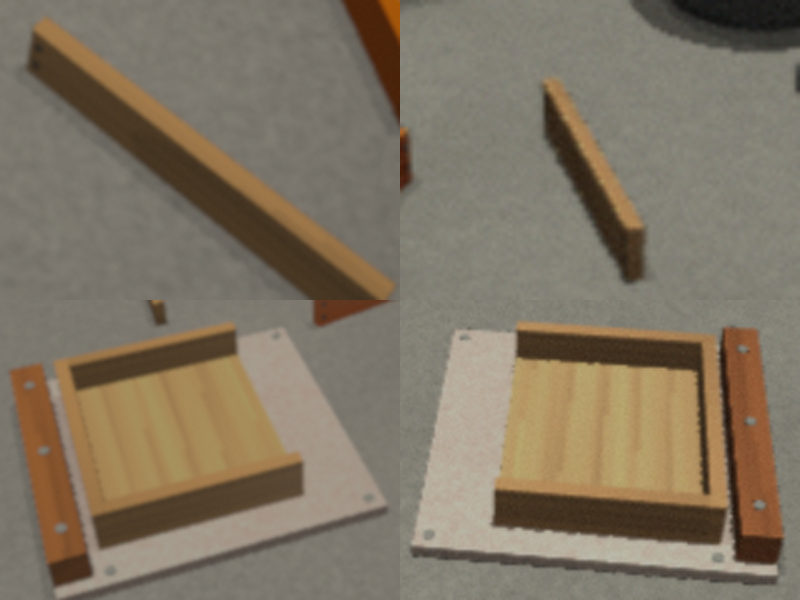

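```bash
cat > m.py <<'E'
from h import *
s=bot.camera_info("scene");d=bot.camera_info("side")
P={"stripfar":((547,465),(298.2,150)),"stripnear":((411.5,361.5),(318.5,186.7)),
"openL":((331,274),(332.8,229.2)),"openR":((297.5,207.5),(324,292.8)),
"backL":((229,303.5),(413.2,234)),"backR":((208,226),(416.8,301.2)),
"boardL":((372.5,297.5),(309,232)),"boardR":((321.5,209),(291.5,319))}
Q={}
for k,(a,b) in P.items():
    Q[k],e=tri((s,a),(d,b)); print(k,Q[k],np.round(e,1))
def an(a,b): v=Q[b]-Q[a]; return np.degrees(np.arctan2(v[1],v[0])),np.linalg.norm(v[:2])
for a,b in (("stripnear","stripfar"),("openR","openL"),("backR","backL"),("openL","backL"),("openR","backR"),("boardR","boardL")): print(a,b,an(a,b))
E
python3 m.py
```

```text
stripfar [0.491  0.4269 0.0409] [1.3 1.3]
stripnear [0.5368 0.2406 0.0385] [0.6 0.6]
openL [0.5553 0.0514 0.0527] [1.2 1.2]
openR [ 0.5222 -0.1357  0.0531] [1.6 1.6]
backL [0.7221 0.0262 0.0513] [4.6 4.6]
backR [ 0.6879 -0.1678  0.0539] [1.8 1.8]
boardL [0.5045 0.0963 0.0117] [2. 2.]
boardR [ 0.4596 -0.1585  0.0109] [2.1 2.1]
stripnear stripfar (np.float64(103.80975257177477), np.float64(0.1918637351109954))
openR openL (np.float64(79.97365808830193), np.float64(0.19007356092244104))
backR backL (np.float64(79.99987967072308), np.float64(0.19697625449187203))
openL backL (np.float64(-8.616020313148386), np.float64(0.1687037855775307))
openR backR (np.float64(-10.960174228157284), np.float64(0.1687652421268385))
boardR boardL (np.float64(79.99610002931533), np.float64(0.2587492086193616))
```

The crop confirms it: the long beech strip has two dark holes near its end and triangulates to about 195 mm long with its top at z = 0.04. The tray is open toward the robot, its wall tops are at z = 0.053, and the board is turned about -10°. I'll move above the strip and look from close up.

Emit:
{"op": "step_arm", "data": {
  "targets": "1 0.76 -0.29 -0.04 0 0 -1;1 0.76 -0.29 -0.04 0 0 -1;1 0.76 -0.29 -0.04 0 0 -1;1 0.76 -0.29 -0.04 0 0 -1;1 0.76 -0.29 -0.04 0 0 -1;1 0.76 -0.29 -0.04 0 0 -1;1 0.76 -0.29 -0.04 0 0 -1;1 0.76 -0.29 -0.04 0 0 -1;1 0.76 -0.29 -0.04 0 0 -1;1 0.76 -0.29 -0.04 0 0 -1"
}}

```text
clock: 0.93
eef_pos: [0.5134, 0.3356, 0.2103]
tool_rot: [0.502, 0.865, -0.001, 0.0]
ft_force: [-0.2, 0.8, -1.2]
grip_width: 0.0856
grasp_force: 0.0
```

Emit:
{"op": "step_arm", "data": {
  "targets": "1 0 0 0 0 0 -0.36;1 0 0 0 0 0 -0.36;1 0 0 0 0 0 -0.36;1 0 0 0 0 0 -0.36;1 0 0 0 0 0 -0.36"
}}

```text
clock: 1.35
eef_pos: [0.5107, 0.3374, 0.2107]
tool_rot: [0.618, 0.786, -0.001, -0.0]
ft_force: [0.7, 0.1, -0.1]
grip_width: 0.0853
grasp_force: 0.0
```

```bash
cat > w.py <<'E'
from h import *
import sys,pickle
n=sys.argv[1]
o=bot.get_obs();i=bot.camera_info("wrist");im=bot.camera("wrist")
cv2.imwrite(f"pics/{n}.png",im[:,:,::-1]);pickle.dump((i,o),open(f"pics/{n}.pkl","wb"))
r=R.from_quat(o["tool_rot"]).as_matrix()
print(o["clock"],o["eef_pos"],"tooly",np.degrees(np.arctan2(r[1,1],r[0,1])),"toolz",r[:,2],"F",o["ft_force"],o["grip_width"],"q",o["joint_pos"])
E
python3 w.py w1
```

```text
1.35 [0.5107 0.3374 0.2107] tooly 13.683066446443975 toolz [-0.001  -0.0006 -1.    ] F [ 0.6901  0.0997 -0.0969] 0.08527070162383457 q [0.5838 0.4764 0.2931 1.3887 0.     1.9158]
```

View pics/w1.png

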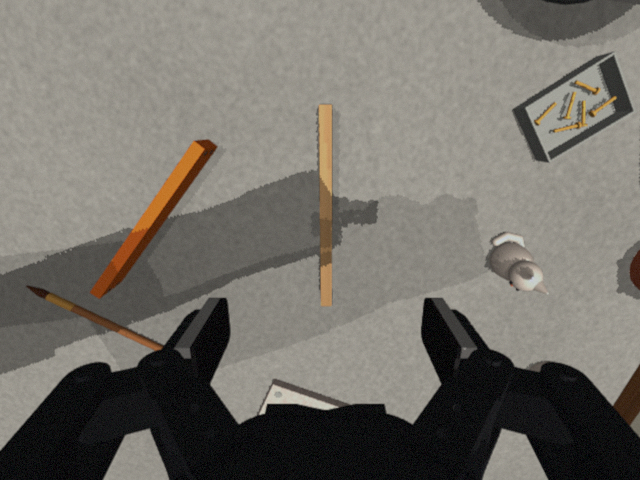

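The wrist view shows the strip's top face with end centres at about (325,104) and (326,305). It runs parallel to the pads.

```bash
python3 - <<'E'
from h import *;import pickle
im=cv2.imread("pics/w1.png");i,o=pickle.load(open("pics/w1.pkl","rb"))
hsv=cv2.cvtColor(im,cv2.COLOR_BGR2HSV)
m=((hsv[...,0]>8)&(hsv[...,0]<25)&(hsv[...,1]>70)).astype(np.uint8);m[:,:300]=0;m[:,350:]=0;m[:90]=0;m[320:]=0
r=cv2.minAreaRect(cv2.findNonZero(m));print(r)
c=cv2.boxPoints(r);c=c[np.argsort(c[:,1])];a,b=c[:2].mean(0),c[2:].mean(0);print(c)
# bottom end may show end face; use z=.04
A,B=onz(i,a,.04),onz(i,b,.04);v=A-B
print(A,B,(A+B)/2,np.linalg.norm(v),np.degrees(np.arctan2(v[1],v[0])))
E
```

```text
((324.5, 205.0), (202.0, 13.0), 90.0)
[[318. 104.]
 [331. 104.]
 [331. 306.]
 [318. 306.]]
[0.4868 0.433  0.04  ] [0.5342 0.2382 0.04  ] [0.5105 0.3356 0.04  ] 0.20045428730061104 103.65539323076253
```

Emit:
{"op": "step_arm", "data": {
  "targets": "1 0 -0.0036 -0.06 0 0 0;1 0 -0.0036 -0.12 0 0 0;1 0 -0.0036 -0.18 0 0 0;1 0 -0.0036 -0.23 0 0 0;1 0 -0.0036 -0.28 0 0 0;1 0 -0.0036 -0.32 0 0 0;1 0 -0.0036 -0.35 0 0 0;1 0 -0.0036 -0.375 0 0 0;1 0 -0.0036 -0.395 0 0 0;1 0 -0.0036 -0.395 0 0 0"
}}

```text
clock: 2.23
eef_pos: [0.5091, 0.335, 0.0114]
tool_rot: [0.618, 0.786, -0.002, -0.001]
ft_force: [-1.2, -0.5, 0.3]
grip_width: 0.0853
grasp_force: 0.0
```

Emit:
{"op": "step_arm", "data": {
  "targets": "-1 0 0 0 0 0 0;-1 0 0 0 0 0 0;-1 0 0 0 0 0 0;-1 0 0 0 0 0 0;-1 0 0 0 0 0 0;-1 0 0 0 0 0 0;-1 0 0 0 0 0 0;-1 0 0 0 0 0 0;-1 0 0 0 0 0 0;-1 0 0 0 0 0 0"
}}

```text
clock: 3.07
eef_pos: [0.5114, 0.3361, 0.0145]
tool_rot: [0.618, 0.786, 0.001, 0.0]
ft_force: [-1.2, -0.4, 5.0]
grip_width: 0.011
grasp_force: 60.0
```

Emit:
{"op": "step_arm", "data": {
  "targets": "-1 0 0 0.02 0 0 0;-1 0 0 0.06 0 0 0;-1 0 0 0.11 0 0 0;-1 0 0 0.17 0 0 0;-1 0 0 0.24 0 0 0;-1 0 0 0.3 0 0 0;-1 0 0 0.35 0 0 0;-1 0 0 0.36 0 0 0"
}}

```text
clock: 3.73
eef_pos: [0.5127, 0.337, 0.1996]
tool_rot: [0.618, 0.786, 0.004, 0.001]
ft_force: [0.9, -0.0, -0.4]
grip_width: 0.0108
grasp_force: 59.5
```

Emit:
{"op": "step_arm", "data": {
  "targets": "-1 -0.02 -0.06 0 0 0 -0.1;-1 -0.04 -0.14 0 0 0 -0.2;-1 -0.05 -0.22 0 0 0 -0.3;-1 -0.07 -0.3 0 0 0 -0.4;-1 -0.08 -0.38 0 0 0 -0.48;-1 -0.1 -0.46 0 0 0 -0.525;-1 -0.11 -0.54 0 0 0 -0.525;-1 -0.12 -0.6 0 0 0 -0.525;-1 -0.12 -0.64 0 0 0 -0.525;-1 -0.12 -0.66 0 0 0 -0.525"
}}

```text
clock: 4.57
eef_pos: [0.4495, 0.0034, 0.193]
tool_rot: [0.767, 0.642, -0.001, -0.0]
ft_force: [-0.4, 0.0, -0.1]
grip_width: 0.0108
grasp_force: 59.4
```

Emit:
{"op": "step_arm", "data": {
  "targets": "-1 0 -0.08 0 0 0 0;-1 0 -0.16 0 0 0 0;-1 0 -0.18 0 0 0 0;-1 0 -0.18 0 0 0 0;-1 0 -0.18 0 0 0 0"
}}

```text
clock: 4.98
eef_pos: [0.4506, -0.0839, 0.1932]
tool_rot: [0.766, 0.642, -0.0, -0.001]
ft_force: [0.5, 0.1, -0.9]
grip_width: 0.0109
grasp_force: 59.4
```

```bash
python3 w.py w2
```

```text
4.9833 [ 0.4506 -0.0839  0.1932] tooly -10.061738486493056 toolz [-0.0013  0.0012 -1.    ] F [ 0.4969  0.0768 -0.892 ] 0.010924521344044971 q [-0.1848  0.1813 -0.1718  1.2192  0.0009  1.5616]
```

View pics/w2.png

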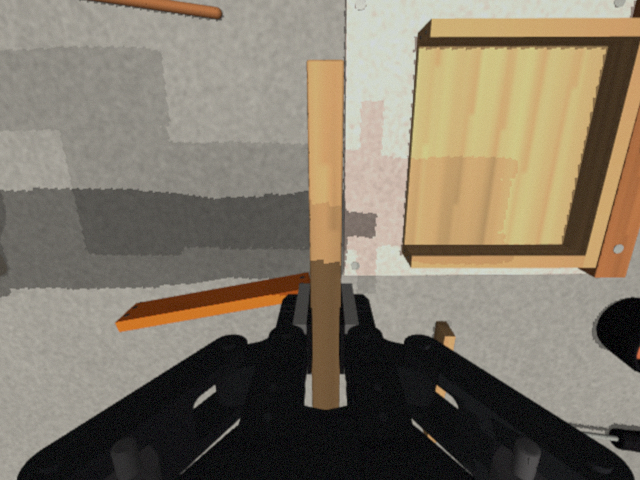

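The wrist view shows the strip held straight, with its top face in columns 308–343 and its ends at rows 60 and 408. The tray is to the right and the board's near edge is at column 345. I'll enlarge the tray to get its corners.

```bash
python3 - <<'E'
import cv2,numpy as np
a=cv2.imread("pics/w2.png")
def c(x,y,w,h): return cv2.resize(a[y:y+h,x:x+w],(400,300),interpolation=cv2.INTER_CUBIC)
cv2.imwrite("pics/c2.png",np.vstack([np.hstack([c(400,5,64,48),c(390,230,64,48)]),np.hstack([c(300,40,64,48),c(576,230,64,48)])]))
E
```

```text
(no output)
```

View pics/c2.png

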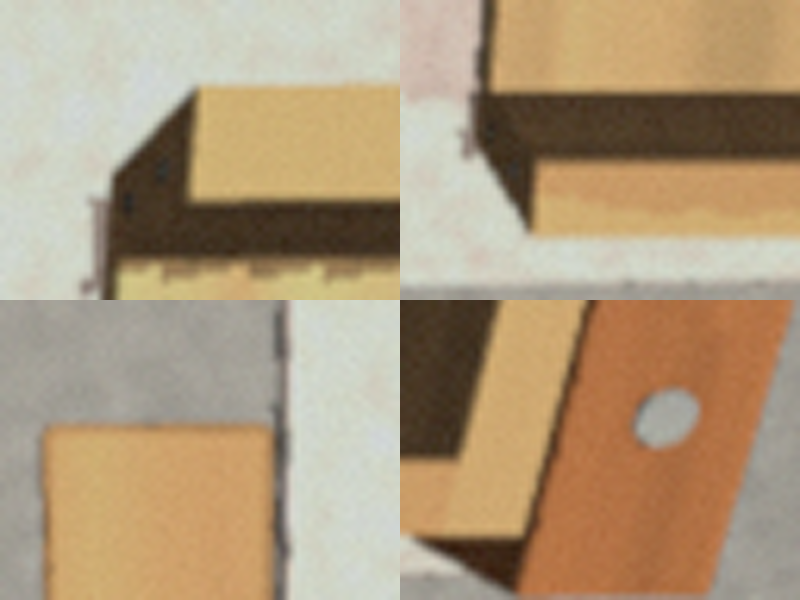

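```bash
python3 - <<'E'
from h import *;import pickle
i,o=pickle.load(open("pics/w2.pkl","rb"))
im=cv2.imread("pics/w2.png").astype(int)
Z=.052
p={k:onz(i,u,z) for k,u,z in (("Lo",(431.7,19.1),Z),("Li",(430.2,37.2),Z),("Ro",(411.1,267.6),Z),("Ri",(411.4,255.3),Z),("BR",(596,268.4),Z),("fenceR",(594.9,277.2),.042),("s1",(307.2,60),.2187),("s2",(344,60),.2187),("n1",(313,408),.2187),("n2",(340.5,408),.2187))}
# board near edge by gradient max in columns 340..352
g=cv2.cvtColor(im.astype(np.uint8),cv2.COLOR_BGR2GRAY).astype(float)
rows=[r for r in list(range(2,55))+list(range(65,265,3)) ]
def edge(r):
    s=np.convolve(g[r,335:362],np.ones(3)/3,'valid');return 336.5+np.argmax(np.diff(s))
rows=np.array([r for r in range(2,50)]);e=np.array([edge(r) for r in rows]);print(np.median(e[:20]),np.median(e[-20:]))
for k,v in p.items():print(k,v)
def an(a,b):v=p[b]-p[a];return np.degrees(np.arctan2(v[1],v[0])),np.linalg.norm(v[:2])
print("open",an("Ro","Lo"),an("Ri","Li"),"Rwall",an("Ro","BR"))
print("strip",(p["s1"]+p["s2"]+p["n1"]+p["n2"])/4,an("n1","s1"),an("n2","s2"),an("s1","s2"))
print("openmid",(p["Ro"]+p["Lo"])/2, o["eef_pos"])
E
```

```text
346.5 346.5
Lo [0.5553 0.0557 0.052 ]
Li [0.5533 0.044  0.052 ]
Ro [ 0.5211 -0.1414  0.052 ]
Ri [ 0.5225 -0.1292  0.052 ]
BR [ 0.6897 -0.172   0.052 ]
fenceR [ 0.6972 -0.1872  0.042 ]
s1 [0.4624 0.0157 0.2187]
s2 [0.4739 0.0136 0.2187]
n1 [ 0.4382 -0.1221  0.2187]
n2 [ 0.4504 -0.1243  0.2187]
open (np.float64(80.12895446299149), np.float64(0.20001032095080515)) (np.float64(79.9144675874327), np.float64(0.17595928506558173)) Rwall (np.float64(-10.301453775216446), np.float64(0.17136589267536498))
strip [ 0.4562 -0.0543  0.2187] (np.float64(80.0542767597504), np.float64(0.13991555369217118)) (np.float64(80.30203698006845), np.float64(0.13990568750446367)) (np.float64(-10.061883775882645), np.float64(0.011701759353834853))
openmid [ 0.5382 -0.0428  0.052 ] [ 0.4506 -0.0839  0.1932]
```

Emit:
{"op": "step_arm", "data": {
  "targets": "-1 0.05 0.03 0 0 0 0;-1 0.1 0.06 0 0 0 0;-1 0.13 0.085 -0.04 0 0 0;-1 0.14 0.088 -0.1 0 0 0;-1 0.14 0.088 -0.16 0 0 0;-1 0.14 0.088 -0.21 0 0 0;-1 0.14 0.088 -0.25 0 0 0;-1 0.14 0.088 -0.27 0 0 0;-1 0.14 0.088 -0.285 0 0 0;-1 0.14 0.088 -0.285 0 0 0"
}}

```text
clock: 5.87
eef_pos: [0.5201, -0.0391, 0.0502]
tool_rot: [0.765, 0.643, -0.001, -0.001]
ft_force: [0.9, 1.1, -0.5]
grip_width: 0.0108
grasp_force: 59.4
```

Emit:
{"op": "step_arm", "data": {
  "targets": "-1 0 0 -0.01 0 0 0;-1 0 0 -0.02 0 0 0;-1 0 0 -0.03 0 0 0;-1 0 0 -0.035 0 0 0;-1 0 0 -0.035 0 0 0;-1 0 0 -0.035 0 0 0"
}}

```text
clock: 6.37
eef_pos: [0.5209, -0.0403, 0.0339]
tool_rot: [0.766, 0.643, 0.0, 0.0]
ft_force: [1.3, -0.2, -1.0]
grip_width: 0.0108
grasp_force: 59.4
```

```bash
python3 w.py w3; python3 - <<'E'
import cv2,numpy as np
a=cv2.imread("pics/w3.png")
cv2.imwrite("pics/c3.png",np.vstack([cv2.resize(a[100:340,220:540],(800,600),interpolation=cv2.INTER_CUBIC)]))
E
```

```text
6.3667 [ 0.5209 -0.0403  0.0339] tooly -10.011369940151129 toolz [ 0.0001  0.0001 -1.    ] F [ 1.2779 -0.2132 -0.9584] 0.010829828562717884 q [-0.0773  0.4554 -0.2409  0.8744  0.0001  1.6682]
```

View pics/w3.png

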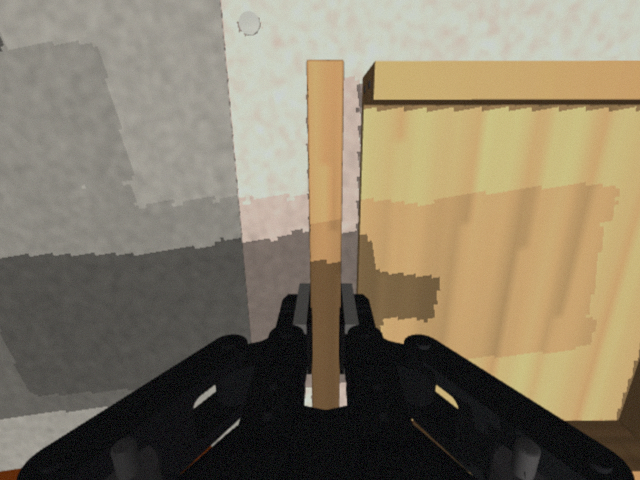

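The strip's far end is at row 60, the tray's left outer wall edge is at about row 62, and the gap between columns 343 and 362 is clear. I'll work out the offset along the wall.

```bash
cat > e.py <<'E'
from h import *;import pickle,sys
n,ztop,c1,c2=sys.argv[1],float(sys.argv[2]),int(sys.argv[3]),int(sys.argv[4])
i,o=pickle.load(open(f"pics/{n}.pkl","rb"))
g=cv2.GaussianBlur(cv2.imread(f"pics/{n}.png"),(3,3),0)[:,:,0].astype(float) # blue: wood vs board
def row(c):
    d=np.abs(np.diff(g[45:80,c]));k=np.argmax(d);w=d[max(k-2,0):k+3];return 45+max(k-2,0)+(w*np.arange(len(w))).sum()/w.sum()+.5
rs=np.median([row(c) for c in range(312,338)]);cs=np.arange(c1,c2,5);rt=np.array([row(c) for c in cs])
pf=np.polyfit(cs,rt,1);print("rows",rs,rt[:3],rt[-3:])
v=np.array([np.cos(np.radians(80)),np.sin(np.radians(80))])
S=onz(i,(325.5,rs),ztop)[:2];T=np.array([onz(i,(c,np.polyval(pf,c)),.052)[:2] for c in cs])
print("strip end",S@v,"tray outer",T[0]@v,T[-1]@v,"wall angle",np.degrees(np.arctan2(*(T[-1]-T[0])[::-1])))
E
python3 e.py w3 .0594 385 630
```

```text
rows 59.2362371445856 [60.6067 60.5822 60.6039] [60.14   60.2674 60.1588]
strip end 0.15108184345549738 tray outer 0.1519414021088884 0.1520466602436771 wall angle -9.925652668592345
```

Emit:
{"op": "step_arm", "data": {
  "targets": "-1 0 0.0016 -0.003 0 0 0;-1 0 0.0016 -0.006 0 0 0;-1 0 0.0016 -0.009 0 0 0;-1 0 0.0016 -0.011 0 0 0;-1 0 0.0016 -0.011 0 0 0;-1 0 0.0016 -0.011 0 0 0"
}}

```text
clock: 6.92
eef_pos: [0.5207, -0.0394, 0.0282]
tool_rot: [0.766, 0.643, -0.0, -0.0]
ft_force: [-0.4, 0.4, -0.7]
grip_width: 0.0105
grasp_force: 59.4
```

Emit:
{"op": "step_arm", "data": {
  "targets": "-1 0 0 -0.001 0 0 0;-1 0 0 -0.002 0 0 0;-1 0 0 -0.002 0 0 0;-1 0 0 -0.002 0 0 0"
}}

```text
clock: 7.25
eef_pos: [0.5208, -0.0394, 0.0273]
tool_rot: [0.766, 0.643, -0.0, -0.0]
ft_force: [0.3, 0.2, -1.0]
grip_width: 0.0111
grasp_force: 59.4
```

Emit:
{"op": "step_arm", "data": {
  "targets": "-1 0 0 -0.001 0 0 0;-1 0 0 -0.001 0 0 0;-1 0 0 -0.001 0 0 0"
}}

```text
clock: 7.5
eef_pos: [0.5208, -0.0394, 0.0268]
tool_rot: [0.766, 0.643, -0.0, -0.0]
ft_force: [-0.6, 0.1, -0.3]
grip_width: 0.0108
grasp_force: 59.4
```

Emit:
{"op": "step_arm", "data": {
  "targets": "-1 0 0 -0.001 0 0 0;-1 0 0 -0.001 0 0 0;-1 0 0 -0.001 0 0 0"
}}

```text
clock: 7.75
eef_pos: [0.521, -0.0394, 0.0265]
tool_rot: [0.766, 0.643, 0.0, 0.0]
ft_force: [-0.5, 0.4, 2.0]
grip_width: 0.0108
grasp_force: 59.7
```

Emit:
{"op": "step_arm", "data": {
  "targets": "-1 0 0 -0.001 0 0 0;-1 0 0 -0.001 0 0 0;-1 0 0 -0.001 0 0 0"
}}

```text
clock: 8.0
eef_pos: [0.521, -0.0394, 0.0265]
tool_rot: [0.766, 0.643, 0.0, 0.0]
ft_force: [-1.9, -0.3, 6.0]
grip_width: 0.0109
grasp_force: 60.4
```

Contact with the board came at exactly the expected height. I'll ease the vertical load and recheck that the ends are flush.

Emit:
{"op": "step_arm", "data": {
  "targets": "-1 0 0 0.001 0 0 0;-1 0 0 0.001 0 0 0;-1 0 0 0.001 0 0 0"
}}

```text
clock: 8.25
eef_pos: [0.521, -0.0395, 0.0265]
tool_rot: [0.766, 0.643, 0.0, 0.0]
ft_force: [-1.7, 0.6, 3.6]
grip_width: 0.011
grasp_force: 60.0
```

```bash
python3 w.py w4;python3 e.py w4 .052 385 630
```

```text
8.25 [ 0.521  -0.0395  0.0265] tooly -9.996931710541016 toolz [ 0.0004 -0.     -1.    ] F [-1.6838  0.6335  3.6191] 0.011028755345140463 q [-0.0756  0.4651 -0.2486  0.8567 -0.      1.6697]
rows 59.23368794326241 [59.34   59.363  59.3133] [59.2229 59.1829 59.2179]
strip end 0.15201601889643415 tray outer 0.15197307850779723 0.15203206733345437 wall angle -9.955718247561277
```

Flush to within 0.1 mm. Next is a gentle push along (0.985, -0.174).

Emit:
{"op": "step_arm", "data": {
  "targets": "-1 0.003 -0.0005 0 0 0 0;-1 0.006 -0.0011 0 0 0 0;-1 0.009 -0.0016 0 0 0 0;-1 0.012 -0.0021 0 0 0 0;-1 0.015 -0.0026 0 0 0 0;-1 0.018 -0.0032 0 0 0 0;-1 0.02 -0.0035 0 0 0 0;-1 0.022 -0.0039 0 0 0 0;-1 0.022 -0.0039 0 0 0 0"
}}

```text
clock: 9.05
eef_pos: [0.5316, -0.0413, 0.0265]
tool_rot: [0.766, 0.643, -0.0, -0.0]
ft_force: [-2.6, 0.4, 6.2]
grip_width: 0.0106
grasp_force: 60.2
```

Emit:
{"op": "step_arm", "data": {
  "targets": "-1 0.001 -0.0002 0 0 0 0;-1 0.002 -0.0004 0 0 0 0;-1 0.003 -0.0005 0 0 0 0;-1 0.004 -0.0007 0 0 0 0;-1 0.005 -0.0009 0 0 0 0;-1 0.006 -0.0011 0 0 0 0;-1 0.007 -0.0012 0 0 0 0;-1 0.008 -0.0014 0 0 0 0;-1 0.009 -0.0016 0 0 0 0;-1 0.01 -0.0018 0 0 0 0"
}}

```text
clock: 9.88
eef_pos: [0.535, -0.0419, 0.0265]
tool_rot: [0.766, 0.643, -0.001, -0.001]
ft_force: [-5.7, 1.1, 7.9]
grip_width: 0.0108
grasp_force: 60.7
```

```bash
python3 w.py w5;python3 e.py w5 .052 385 630
```

```text
9.8833 [ 0.535  -0.0419  0.0265] tooly -9.986510931664624 toolz [-0.0033  0.0008 -1.    ] F [-5.6768  1.1429  7.933 ] 0.010801683922674986 q [-0.0784  0.4902 -0.2046  0.8793  0.0005  1.6667]
rows 59.24175425878941 [59.6159 59.5909 59.6081] [59.2412 59.1829 59.1951]
strip end 0.15203519644599364 tray outer 0.15195943985999194 0.15205002462687725 wall angle -9.931750285318982
```

Emit:
{"op": "step_arm", "data": {
  "targets": "-1 0.001 -0.0002 0.001 0 0 0;-1 0.002 -0.0004 0.0015 0 0 0;-1 0.003 -0.0005 0.0015 0 0 0;-1 0.004 -0.0007 0.0015 0 0 0;-1 0.005 -0.0009 0.0015 0 0 0;-1 0.006 -0.0011 0.0015 0 0 0;-1 0.007 -0.0012 0.0015 0 0 0;-1 0.008 -0.0014 0.0015 0 0 0;-1 0.009 -0.0016 0.0015 0 0 0;-1 0.01 -0.0018 0.0015 0 0 0"
}}

```text
clock: 10.77
eef_pos: [0.5404, -0.0432, 0.0266]
tool_rot: [0.766, 0.643, -0.001, -0.001]
ft_force: [-6.7, -0.6, 1.7]
grip_width: 0.0108
grasp_force: 59.7
```

Emit:
{"op": "step_arm", "data": {
  "targets": "-1 0.001 -0.0002 0 0 0 0;-1 0.002 -0.0004 0 0 0 0;-1 0.003 -0.0005 0 0 0 0;-1 0.004 -0.0007 0 0 0 0;-1 0.004 -0.0007 0 0 0 0"
}}

```text
clock: 11.18
eef_pos: [0.5405, -0.0434, 0.0267]
tool_rot: [0.766, 0.643, -0.002, -0.002]
ft_force: [-9.2, 1.0, 3.8]
grip_width: 0.0107
grasp_force: 60.3
```

Motion stopped at a firm contact. I'll check in the fixed cameras whether the tray's back is against the fence.

```bash
python3 w.py w6;python3 e.py w6 .052 385 630; python3 - <<'E'
from h import *
a=bot.camera("scene")[:,:,::-1];b=bot.camera("side")[:,:,::-1];w=cv2.imread("pics/w6.png")
cv2.imwrite("pics/scene6.png",a);cv2.imwrite("pics/side6.png",b)
def c(im,x,y,w,h): return cv2.resize(np.ascontiguousarray(im[y:y+h,x:x+w]),(400,300),interpolation=cv2.INTER_CUBIC)
cv2.imwrite("pics/c6.png",np.vstack([np.hstack([c(a,180,195,120,90),c(a,180,260,120,90)]),np.hstack([c(b,380,220,80,60),c(b,380,270,80,60)])]))
E
```

```text
11.1833 [ 0.5405 -0.0434  0.0267] tooly -9.987147126485326 toolz [-0.0064  0.0003 -1.    ] F [-9.2384  0.9616  3.8151] 0.010730451222646977 q [-0.0799  0.501  -0.1852  0.891  -0.0002  1.6652]
rows 59.20003707823507 [59.375  59.4394 59.4394] [58.3415 58.4079 58.2595]
strip end 0.15158149211317867 tray outer 0.15149244072703608 0.15178522594248742 wall angle -9.778631467266012
```

View pics/c6.png

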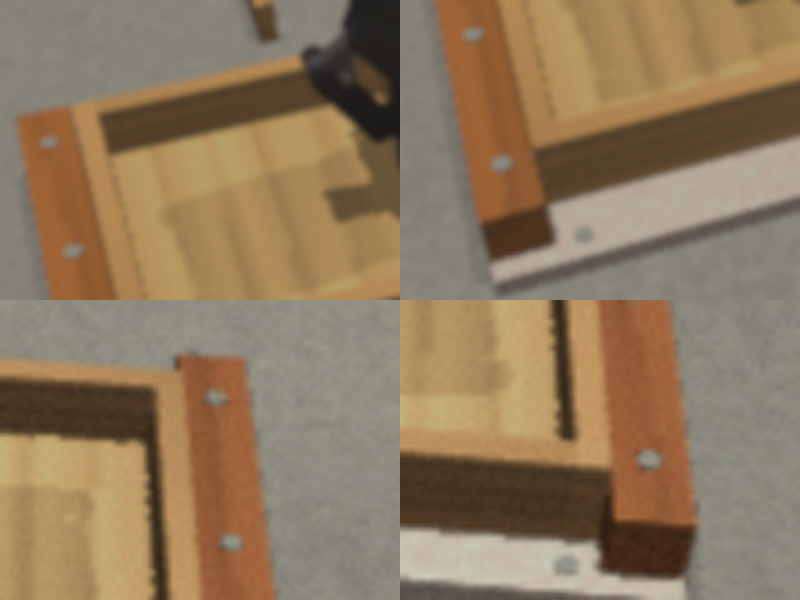

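Tray back is against the fence on both sides, with no gap visible. I'll trim the push to about 10 N and read the yaw moment to confirm even contact.

Emit:
{"op": "step_arm", "data": {
  "targets": "-1 0.001 -0.0002 0 0 0 0;-1 0.001 -0.0002 0 0 0 0;-1 0.001 -0.0002 0 0 0 0"
}}

```text
clock: 11.58
eef_pos: [0.5405, -0.0434, 0.0266]
tool_rot: [0.766, 0.643, -0.003, -0.002]
ft_force: [-11.3, 1.4, 5.8]
grip_width: 0.0108
grasp_force: 60.4
```

```bash
cat > f.py <<'E'
from h import *
u=np.array([np.cos(np.radians(-10)),np.sin(np.radians(-10)),0]);F=[];T=[]
for k in range(6):
    o=bot.get_obs();F.append(o["ft_force"]);T.append(o["ft_torque"]);bot.camera("wrist")
F=np.array(F);print(-F@u,F.mean(0),"T",np.mean(T,0),o["eef_pos"],o["clock"],"push mean",-(F@u).mean())
E
python3 f.py
```

```text
[11.3598 10.3842 10.3556 10.8686  9.9975 10.869 ] [-10.5826   1.2511   5.713 ] T [0.139  2.0276 0.1116] [ 0.5405 -0.0434  0.0266] 11.8333 push mean 10.639098252929898
```

Emit:
{"op": "step_arm", "data": {
  "targets": "-1 0 0 0.001 0 0 0;-1 0 0 0.001 0 0 0;-1 0 0 0.001 0 0 0;-1 0 0 0.001 0 0 0"
}}

```text
clock: 12.22
eef_pos: [0.5406, -0.0438, 0.0266]
tool_rot: [0.766, 0.643, -0.003, -0.002]
ft_force: [-10.0, -0.7, 2.3]
grip_width: 0.0112
grasp_force: 59.8
```

```bash
python3 f.py; python3 w.py w7; python3 e.py w7 .052 385 630
```

```text
[9.7543 7.8274 8.4953 8.963  9.9062 8.408 ] [-9.2003 -0.9682  2.3829] T [-0.0922  1.752   0.2222] [ 0.5406 -0.0438  0.0267] 12.4667 push mean 8.892356590150323
12.5167 [ 0.5406 -0.0438  0.0267] tooly -9.984510309486422 toolz [-0.0072 -0.0004 -1.    ] F [-9.2367 -1.5263  2.5459] 0.010716490756031889 q [-0.0803  0.5018 -0.1839  0.8923 -0.001   1.6648]
rows 59.2022543059777 [59.331  59.3955 59.2826] [57.575  57.6282 57.6266]
strip end 0.15118743886695032 tray outer 0.15113522292879464 0.1515919868623835 wall angle -9.653951584495017
```

The tray's wall angle has drifted about 0.3° relative to the strip. I'll check both junctions.

```bash
python3 - <<'E'
from h import *
a=bot.camera("scene")[:,:,::-1];b=bot.camera("side")[:,:,::-1];w=cv2.imread("pics/w7.png")
def c(im,x,y,w,h): return cv2.resize(np.ascontiguousarray(im[y:y+h,x:x+w]),(400,300),interpolation=cv2.INTER_CUBIC)
cv2.imwrite("pics/scene7.png",a);cv2.imwrite("pics/side7.png",b)
cv2.imwrite("pics/c7.png",np.vstack([np.hstack([c(w,300,40,120,90),c(a,290,190,120,90)]),np.hstack([c(b,320,215,120,90),c(b,320,260,80,60)])]))
E
```

```text
(no output)
```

View pics/c7.png

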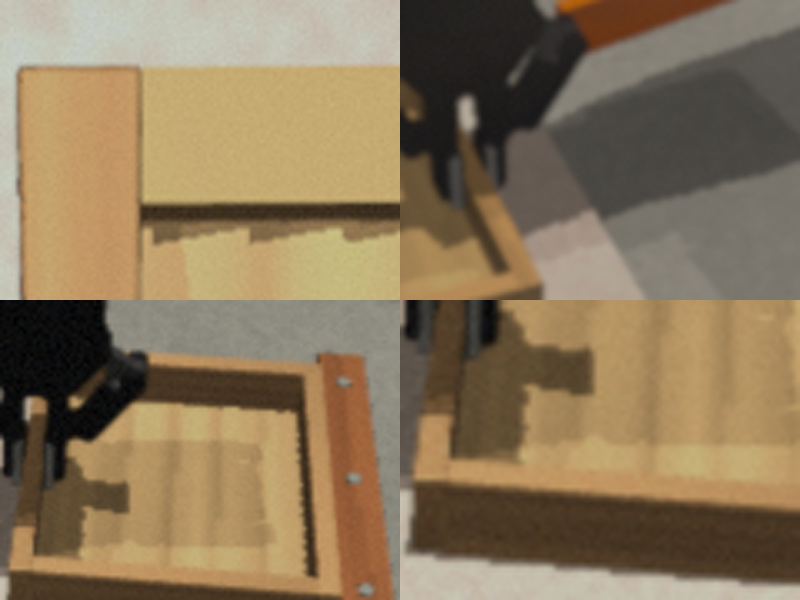

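Both junctions are tight and flush, and the fence contact is closed. I'll trim the push to 10 N.

Emit:
{"op": "step_arm", "data": {
  "targets": "-1 0.0009 0 0 0 0 0;-1 0.0009 0 0 0 0 0;-1 0.0009 0 0 0 0 0;-1 0.0009 0 0 0 0 0;-1 0.0009 0 0 0 0 0;-1 0.0009 0 0 0 0 0"
}}

```text
clock: 13.17
eef_pos: [0.5406, -0.0438, 0.0267]
tool_rot: [0.766, 0.643, -0.003, -0.002]
ft_force: [-10.3, -1.7, 3.3]
grip_width: 0.0111
grasp_force: 60.1
```

```bash
python3 f.py
```

```text
[ 9.8094  9.7899  9.6772  9.7271  8.8679 11.1505] [-10.1437  -0.8786   3.6704] T [-0.0756  1.9907  0.2317] [ 0.5406 -0.0438  0.0267] 13.4167 push mean 9.83698140691236
```

A steady push of about 10 N, with the piece flush and the tray home. Handing in.

```bash
python3 -c "
from workcell import bot
print(bot.job_done())"
```

```text
the job is handed in; nothing more can be done
None
```

The job is handed in: the front side stands flush across the tray's open end, the tray is home against the fence, and the arm is still holding the piece there with a steady push of about 10 N.

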